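Load the round-inlay board into the gluing press

TASK

Take the carrier board with the round white medallion by its grip block and slide it, nose first, under the crossbar of the blue gluing press until it is fully home against the red stop, lying flat on the press bed between the side rails. Let go of it there, and leave the other two carrier boards where they are.

Things in the scene. Friction and masses are not known exactly. Their poses are not given: they have to be found in the camera images.
- carrier_round: The board to load: dark walnut board 140 x 70 x 12 mm, loose, flat on the table, inlaid with a ROUND white medallion, 52 mm across, at x = +22 mm. Grip block of lighter wood near its tail: 30 mm along x, 24 mm along y, centred at x = -51 mm, top 53 mm above the underside. Origin: centre of the underside; +x towards the nose (the end without the block), z up.
- carrier_diamond: Bystander, leave alone: dark walnut board 140 x 70 x 12 mm, loose, flat on the table, inlaid with a white DIAMOND, 51 mm across. Grip block of lighter wood near its tail: 30 mm along x, 24 mm along y, centred at x = -51 mm, top 53 mm above the underside. Origin: centre of the underside; +x towards the nose (the end without the block), z up.
- carrier_stripes: Bystander, leave alone: dark walnut board 140 x 70 x 12 mm, loose, flat on the table, inlaid with three white STRIPES across it. Grip block of lighter wood near its tail: 30 mm along x, 24 mm along y, centred at x = -51 mm, top 53 mm above the underside. Origin: centre of the underside; +x towards the nose (the end without the block), z up.
- press: Fixed blue press, origin on the table below the crossbar's middle. Boards enter along its +x from the open end. Bed x -200..65 mm, top at z 10. Aluminium bar x +-22.5, z 38..56; end posts at y +-48..68, knobs to z 66. Side rails' inner faces y +-46, tops z 18. Red stop's face x 48, top z 30. Fully home: board origin at x -22, y 0, z 10, same yaw, nose on the stop, grip block before the bar.
There are look-alikes about, which are no part of the job. Leave any green, orange or purple look-alike of the carrier_round alone.

How it is judged:
At the end, for the whole second after the job is handed in: The round-medallion board lies flat (5 degrees) on the press bed under the crossbar, nose within 15 mm of the red stop, within 15 mm of the centre line and 11 degrees of its direction, released and at rest; the other two boards are within 25 mm of where they began (x of carrier_round in the frame of press between -0.037 and -0.015 m and y of carrier_round in the frame of press between -0.015 and 0.015 m and z of carrier_round in the frame of press between 0.005 and 0.014 m and angle between the x axis of carrier_round and the x axis of press, either way round below 0.2 rad and angle between carrier_round's own z axis and vertical below 0.08 rad and linear speed of carrier_round below 0.02 m/s and distance of each of carrier_diamond, carrier_stripes from where it was at the start of the episode below 0.025 m); the robot touches nothing.
It fails at once if another carrier board is moved by more than 25 mm (distance of any of carrier_diamond, carrier_stripes from where it was at the start of the episode above 0.025 m).
It also fails if it takes over 45 s, if anything falls off the work surface, if the arm or the gripper's body presses on something with over 40 N, if the wrist force passes 120 N, or if a joint passes its speed limit or range.

ROBOT

A 6-joint arm with a two-finger parallel gripper is mounted at the origin on the work surface. World frame = base frame: x ahead of the robot, y to its left, z up, the work surface at z = 0. Lengths are in m, angles in rad, forces in N, time in s.
With the tool pointing down it reaches from about 0.35 to 0.975 m from the base axis. Payload 4.9 kg.
Tool frame: the origin (TCP) lies at the very end of the fingers, on their centre line; the grasp point (between the pads) lies 19 mm behind it; z points along the fingers, y is the line along which they close (so a half turn about z gives the same grasp; the last joint's range is limited). The gripper opens to 85 mm and grips with 20 to 120 N. Pads are 22 mm wide; open, the fingers measure 114 mm over their backs; the gripper's body (76 mm by 85 mm) begins 54 mm behind the grasp point. The pads swing forward as they close: fully open they stand 13 mm farther back than shut.
Start: joints at [1.02, 0.053, 1.613, -0, 1.476, -0.119], TCP at [0.262, 0.568, 0.231] pointing down, gripper open.
Joint ranges: [-3.01, 3.01], [-1.01, 2.22], [0.06, 2.58], [-1.02, 4.17], [0.09, 2.62], [-3.14, 3.14]. Speed limits (rad/s): [2.57, 2.57, 3.14, 3.14, 3.14, 3.14].

INTERFACE

Orientations are given as a rotation vector (axis times angle).
In Python, from station import * gives the robot as it stands.
- The arm moves only by the shell command python3 -m crank 'ROWS' [OPENING] [FORCE]. ROWS is JSON, a list of rows, each an object with "offset": the shift along the tool's x, y, z in m, a list of three; "twist": the turn, a rotation vector about the tool's x, y, z in degrees, a list of three. In form: [{"offset": [x, y, z], "twist": [rx, ry, rz]}, ...]. A call has 1 to 20 rows; each row is the pose to reach, as a shift and turn from the pose commanded when the call began, along the tool's axes at that moment; what a row does not reach only later rows make up. A row lasts 1/8 s, in which the tool goes at most 62.5 mm and 10.7 degrees, less where a joint would pass 70% of its speed; a pose out of reach is approached as far as the arm can. A call with a gripper value outside its range is refused whole. OPENING is the opening, from 0 (shut) to 1 (fully open), set as the call begins (- or left out, the last holds). The fingers move at their own pace and stop on an object; FORCE is the grip in N (left out, the last holds). Time passes only in rows, so rows that repeat a pose let the fingers close. It gives the time, the measured TCP pose, the force, the opening and the grip force at its end, in the units of the state.
- get_obs(): the state, without advancing time (a new reading comes with each control period).
- get_image(name): name is "scene" or "top" or "wrist"; returns the picture (420x560x3 uint8, red, green, blue); there is no depth.
- get_calibration(name): a dict with "intrinsics" (3x3 intrinsics, pixels), "world_from_camera" (4x4, takes a point from camera to world coordinates); the wrist camera has in their place "tool_from_camera" (4x4, takes a point from camera to tool coordinates, whose origin is the TCP and whose axes are the flange's). Camera axes: x right, y up, looking along -z (the intrinsics and any distortion apply to the point x, -y, -z); pixel columns grow to the right and rows downward; lengths in m; the calibration is good to about 2 mm. The wrist camera is an equidistant fisheye: a pixel r from the principal point sees the ray r / f radians off the axis. A picture is of the moment at which its call begins: read the wrist's pose just before it. get_calibration takes no time and is no camera call.
- finish_job(): hands the job in; it is judged then, once.
Trained networks look in the newest picture that a camera, given by its name, has taken for a name from the list of things; names that differ only in an ending like _2 or _b are one class to them, and where a whole thing is asked for, a point or a joint stands for the part that bears it (a point fixed in the world has none). Each returns a list of dicts, best first, with "confidence" (0 to 1); they miss things now and then, are a little off and sometimes report something else, mostly with a low value. They report only what shows in the picture. A call takes as long as a camera call. They do not tell look-alikes from the thing itself.
- cut_out(query, camera): "region" (420x560 bool, what is visible of it) and "rect" ([centre column, centre row, width, height] in pixels, round what is visible of it).
The state is a dict: "t": time; "q": joint angles; "dq": joint speeds; "effort": joint torques, N m; "tool_pos": TCP position; "tool_rot": TCP orientation; "contact_force": force on the tool from outside, world axes, zero at the start; "wrist_torque": the same for the moment, N m; "opening": finger opening in m; "grip_force": force on a finger pad.
Only numpy, scipy, OpenCV 4.12 (cv2) and the standard library are available. Lean on these libraries where they do the work, as an engineer would, in place of code of your own. Each camera call takes 0.05 s, during which the arm holds its last target. There are 200 camera calls.

## Working session

There is one attempt and no reset: what is moved stays moved. The work goes in short steps, Python scripts to look and compute and a shell command to move; the robot and the scene stay as the last step left them, time stands still between calls to the robot, and variables do not carry over. Pictures are saved under pics/ and viewed, at most 10 in all, crops included, and the job is handed in when it is done.

```bash
mkdir -p pics; cat > h.py <<'E'
from station import *
import numpy as np, cv2
from scipy.spatial.transform import Rotation as R
def ray(cam,u,v):
    c=get_calibration(cam);K=np.array(c["intrinsics"]);T=np.array(c["world_from_camera"])
    d=np.array([(u-K[0,2])/K[0,0],-(v-K[1,2])/K[1,1],-1.0])
    return T[:3,3],T[:3,:3]@d
def at(cam,u,v,z):
    o,d=ray(cam,u,v);return (o+d*(z-o[2])/d[2])[:2]
def save(cam,n,im=None):
    im=get_image(cam) if im is None else im
    cv2.imwrite(f"pics/{n}.png",im[...,::-1]);return im
E
python3 - <<'E'
from h import *
ims=[save(c,c+"0") for c in ("top","scene")]
for q in ("carrier_round","carrier_diamond","carrier_stripes","press"):
    for d in cut_out(q,"top"):
        m=d["region"].astype(np.uint8);r=cv2.minAreaRect(cv2.findNonZero(m))
        print(q,round(d["confidence"],2),np.round(d["rect"]),[np.round(x,1) for x in r],at("top",*r[0],.012).round(3))
print(get_calibration("top")); print(get_obs()["tool_rot"])
E
```

```text
carrier_round 0.81 [278. 272.  62.  69.] [array([277.4, 270.7]), array([32.4, 64.1]), np.float64(40.6)] [ 0.387 -0.055]
carrier_round 0.73 [364. 135.  33.  67.] [array([363. , 135.5]), array([65., 32.]), np.float64(90.0)] [ 0.694 -0.241]
carrier_round 0.63 [360. 215.  34.  62.] [array([357.5, 215.8]), array([62. , 32.2]), np.float64(88.8)] [ 0.512 -0.231]
carrier_diamond 0.75 [287. 179.  33.  64.] [array([288.8, 176.4]), array([62.4, 31.9]), np.float64(84.1)] [ 0.597 -0.076]
carrier_stripes 0.83 [429. 193.  33.  63.] [array([426.8, 191. ]), array([63.2, 32.8]), np.float64(83.4)] [ 0.571 -0.387]
press 0.6 [160. 172.  70. 120.] [array([157.3, 169.6]), array([ 69.7, 121. ]), np.float64(2.1)] [0.606 0.216]
{'intrinsics': array([[404.8051765 ,   0.        , 281.85779531],
       [  0.        , 404.8051765 , 212.63881314],
       [  0.        ,   0.        ,   1.        ]]), 'world_from_camera': array([[ 0.02012502,  0.99871816, -0.04644374,  0.47409288],
       [-0.99954585,  0.02114035,  0.02147486, -0.04298312],
       [ 0.02242917,  0.04599046,  0.99869005,  0.90993538],
       [ 0.        ,  0.        ,  0.        ,  1.        ]])}
[-6.72911764e-01 -3.06844114e+00  1.02714640e-03]
```

View pics/top0.png

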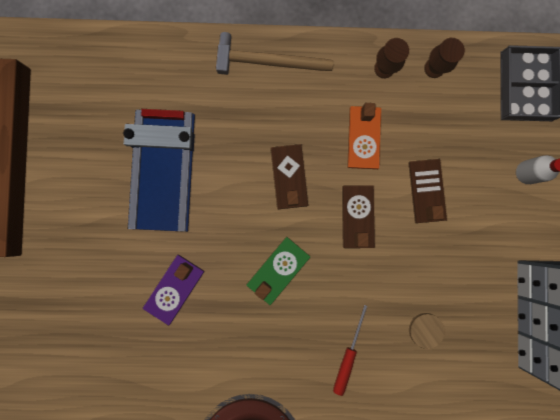

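View pics/scene0.png

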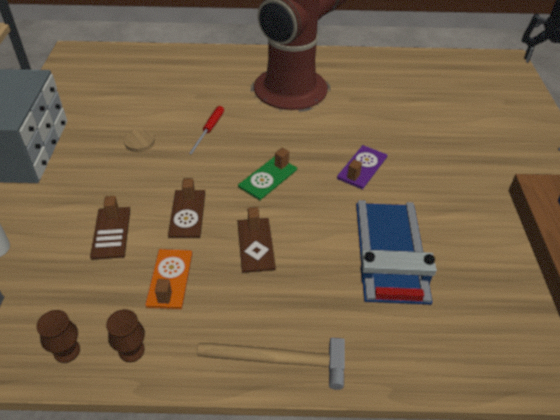

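Top view: the round-medallion candidates are walnut (358,216), green (278,271), orange (364,136) and purple (174,290). Only the walnut one at (358,216) matches the dark walnut description. The press is at (160,172), with its red stop at (163,114) and its open end at the bottom of the picture.

```bash
python3 - <<'E'
from h import *
im=cv2.imread("pics/top0.png")[...,::-1]
a=cv2.resize(im[170:265,320:400],None,fx=5,fy=5,interpolation=cv2.INTER_CUBIC)
b=cv2.resize(im[95:245,110:215],None,fx=475/150,fy=475/150,interpolation=cv2.INTER_CUBIC)
save("","crop",np.hstack([a,b]))
hsv=cv2.cvtColor(im,cv2.COLOR_RGB2HSV)
def comp(mask,box):
    m=np.zeros(mask.shape,np.uint8);x0,x1,y0,y1=box;m[y0:y1,x0:x1]=mask[y0:y1,x0:x1];
    return m
# medallion
m=comp((hsv[...,2]>130)&(hsv[...,1]<70),(342,375,188,225));p=cv2.findNonZero(m);c,r=cv2.minEnclosingCircle(p);print("med",c,r,at("top",*c,.012))
# bed blue
m=comp((hsv[...,0]>105)&(hsv[...,0]<125)&(hsv[...,1]>150),(125,200,148,240));p=cv2.findNonZero(m);r=cv2.minAreaRect(p);print("bed",r)
for q in cv2.boxPoints(r): print(at("top",*q,.010).round(4))
# red stop
m=comp(((hsv[...,0]<8)|(hsv[...,0]>172))&(hsv[...,1]>150),(125,200,100,125));p=cv2.findNonZero(m);r=cv2.minAreaRect(p);print("stop",r)
for q in cv2.boxPoints(r): print(at("top",*q,.030).round(4))
for d in cut_out("carrier_round","top")[:3]: 
    r=cv2.minAreaRect(cv2.findNonZero(d["region"].astype(np.uint8)))
    if r[0][0]>340 and r[0][1]>180:
        for q in cv2.boxPoints(r): print("board",at("top",*q,.012).round(4))
o=get_obs(); print(R.from_rotvec(o["tool_rot"]).as_matrix().round(3), get_calibration("wrist"))
E
```

```text
med (358.52703857421875, 206.44595336914062) 11.540422439575195 [ 0.53330908 -0.23315636]
bed ((158.97080993652344, 188.46693420410156), (39.67258834838867, 81.4036636352539), 3.5763344764709473)
[0.4756 0.2571]
[0.6564 0.2525]
[0.653  0.1647]
[0.4719 0.1702]
stop ((162.4837646484375, 113.4224624633789), (41.27717590332031, 8.493720054626465), 2.2025980949401855)
[0.7178 0.2483]
[0.7366 0.2483]
[0.7355 0.1586]
[0.7167 0.1587]
board [ 0.58   -0.1926]
board [ 0.5832 -0.265 ]
board [ 0.4449 -0.2692]
board [ 0.442  -0.1973]
[[-0.908  0.418 -0.   ]
 [ 0.418  0.908 -0.   ]
 [ 0.    -0.    -1.   ]] {'intrinsics': array([[325.1922621 ,   0.        , 276.34457041],
       [  0.        , 325.1922621 , 208.23456968],
       [  0.        ,   0.        ,   1.        ]]), 'tool_from_camera': array([[ 1.26572423e-04,  9.51424427e-01,  3.07882353e-01,
         7.96139462e-02],
       [ 9.99999982e-01, -1.63276644e-04,  9.34544218e-05,
        -7.35546940e-04],
       [ 1.39184817e-04,  3.07882335e-01, -9.51424431e-01,
        -1.42243179e-01],
       [ 0.00000000e+00,  0.00000000e+00,  0.00000000e+00,
         1.00000000e+00]])}
```

View pics/crop.png

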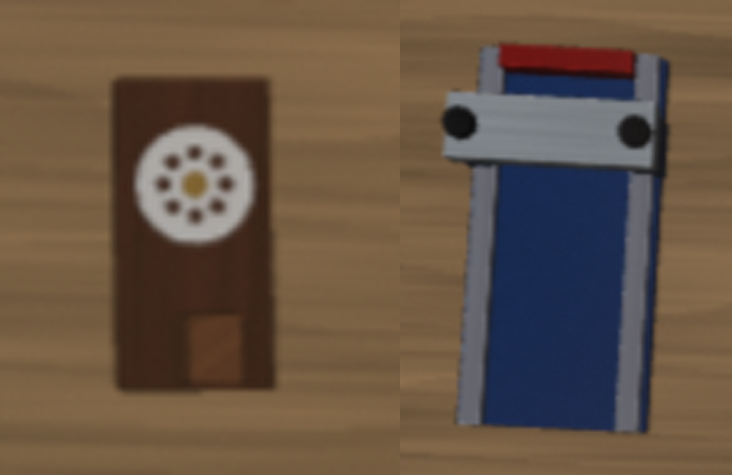

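The crop confirms it: a dark walnut board with a round medallion, centred near (358,216). Its block is at the tail (363,240) and its nose points up in the picture (+x). I'll move above the grip block.

```bash
python3 -m crank '[{"offset":[-0.5155,-0.646,0.05],"twist":[0,0,-26]},{"offset":[-0.5155,-0.646,0.05],"twist":[0,0,-26]},{"offset":[-0.5155,-0.646,0.05],"twist":[0,0,-26]},{"offset":[-0.5155,-0.646,0.05],"twist":[0,0,-26]},{"offset":[-0.5155,-0.646,0.05],"twist":[0,0,-26]},{"offset":[-0.5155,-0.646,0.05],"twist":[0,0,-26]},{"offset":[-0.5155,-0.646,0.05],"twist":[0,0,-26]},{"offset":[-0.5155,-0.646,0.05],"twist":[0,0,-26]},{"offset":[-0.5155,-0.646,0.05],"twist":[0,0,-26]},{"offset":[-0.5155,-0.646,0.05],"twist":[0,0,-26]},{"offset":[-0.5155,-0.646,0.05],"twist":[0,0,-26]},{"offset":[-0.5155,-0.646,0.05],"twist":[0,0,-26]},{"offset":[-0.5155,-0.646,0.05],"twist":[0,0,-26]},{"offset":[-0.5155,-0.646,0.05],"twist":[0,0,-26]},{"offset":[-0.5155,-0.646,0.05],"twist":[0,0,-26]},{"offset":[-0.5155,-0.646,0.05],"twist":[0,0,-26]},{"offset":[-0.5155,-0.646,0.05],"twist":[0,0,-26]},{"offset":[-0.5155,-0.646,0.05],"twist":[0,0,-26]}]' 1 60
cat >> h.py <<'E'
def wat(u,v,z,o):
    c=get_calibration("wrist");K=np.array(c["intrinsics"]);T=np.array(c["tool_from_camera"])
    a=np.array([u-K[0,2],v-K[1,2]])/K[0,0];r=np.linalg.norm(a);s=np.sin(r)/max(r,1e-9)
    W=R.from_rotvec(o["tool_rot"]).as_matrix();M=W@T[:3,:3];p=W@T[:3,3]+np.array(o["tool_pos"])
    d=M@np.array([a[0]*s,-a[1]*s,-np.cos(r)]);return (p+d*(z-p[2])/d[2])[:2]
E
python3 - <<'E'
from h import *
o=get_obs();im=save("wrist","w1");print(o["t"],o["q"],np.array(o["tool_pos"]).round(4));print(R.from_rotvec(o["tool_rot"]).as_matrix().round(3))
for d in cut_out("carrier_round","wrist")[:3]:
    r=cv2.minAreaRect(cv2.findNonZero(d["region"].astype(np.uint8)));print(d["confidence"],r,[wat(*q,.012,o).round(3) for q in cv2.boxPoints(r)])
E
```

```text
t: 2.6
tool_pos: [0.4595, -0.2339, 0.1816]
tool_rot: [-0.037, 3.141, -0.0]
contact_force: [0.0, 0.2, 1.3]
opening: 0.0856
grip_force: 0.0
2.6 [-6.15294058e-01 -1.77200817e-01  1.91652576e+00  7.17783973e-05
  1.40171733e+00 -2.20951842e+00] [ 0.4595 -0.2339  0.1816]
[[-1.    -0.023  0.   ]
 [-0.023  1.    -0.   ]
 [-0.    -0.    -1.   ]]
0.89 ((446.7199401855469, 123.2118911743164), (64.07909393310547, 137.07286071777344), 40.36453628540039) [array([ 0.422, -0.134]), array([ 0.301, -0.038]), array([0.334, 0.036]), array([ 0.463, -0.073])]
0.87 ((265.0787353515625, 338.504150390625), (56.44818878173828, 50.088565826416016), 3.012787342071533) [array([ 0.695, -0.282]), array([ 0.61 , -0.276]), array([ 0.612, -0.209]), array([ 0.697, -0.208])]
0.84 ((552.5, 135.5), (45.0, 13.0), 90.0) [array([0.35 , 0.093]), array([0.346, 0.12 ]), array([0.403, 0.131]), array([0.406, 0.104])]
```

View pics/w1.png

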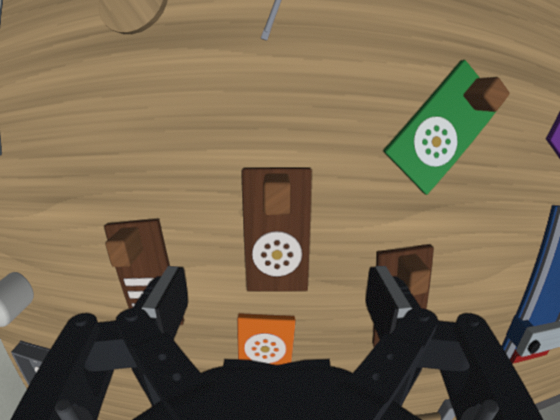

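Wrist view: the walnut round board's medallion is at (277,254) and its block is around (277,195). The corners are at about (243,168), (312,168), (308,291) and (247,291). The green one is at (436,142) and the orange one at (266,345).

```bash
python3 - <<'E'
from h import *
o=get_obs()
for q in [(277,254),(243,168),(312,168),(308,291),(247,291)]: print(q,wat(*q,.012,o).round(4))
im=cv2.imread("pics/w1.png");save("","w1c",cv2.resize(im[160:300,230:325,::-1],None,fx=4,fy=4))
E
```

```text
(277, 254) [ 0.5316 -0.2323]
(243, 168) [ 0.44   -0.2677]
(312, 168) [ 0.4384 -0.2003]
(308, 291) [ 0.5779 -0.1962]
(247, 291) [ 0.5794 -0.265 ]
```

View pics/w1c.png

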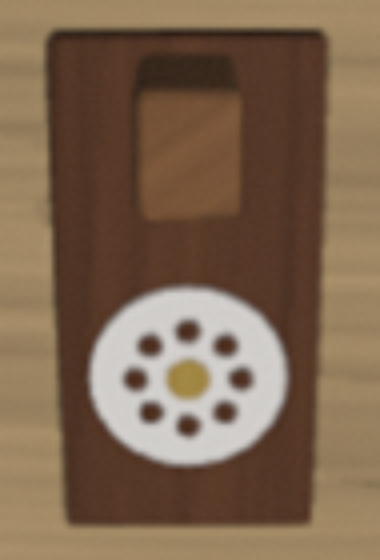

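The tool already sits within 1 mm of the block centre (0.459, -0.234). I'll descend and grip.

```bash
python3 -m crank '[{"offset":[0.001,0,0.06]},{"offset":[0.001,0,0.11]},{"offset":[0.001,0,0.15]},{"offset":[0.001,0,0.162]},{"offset":[0.001,0,0.162]}]' 1 60 && python3 -m crank '[{"offset":[0,0,0]},{"offset":[0,0,0]},{"offset":[0,0,0]},{"offset":[0,0,0]},{"offset":[0,0,0]},{"offset":[0,0,0]},{"offset":[0,0,0]},{"offset":[0,0,0]}]' 0 60
```

```text
invalid input at $[0]: expected keys offset, twist
```

```bash
python3 -m crank '[{"offset":[0.001,0,0.06],"twist":[0,0,0]},{"offset":[0.001,0,0.11],"twist":[0,0,0]},{"offset":[0.001,0,0.15],"twist":[0,0,0]},{"offset":[0.001,0,0.162],"twist":[0,0,0]},{"offset":[0.001,0,0.162],"twist":[0,0,0]}]' 1 60 && python3 -m crank '[{"offset":[0,0,0],"twist":[0,0,0]},{"offset":[0,0,0],"twist":[0,0,0]},{"offset":[0,0,0],"twist":[0,0,0]},{"offset":[0,0,0],"twist":[0,0,0]},{"offset":[0,0,0],"twist":[0,0,0]},{"offset":[0,0,0],"twist":[0,0,0]},{"offset":[0,0,0],"twist":[0,0,0]},{"offset":[0,0,0],"twist":[0,0,0]}]' 0 60
```

```text
t: 3.32
tool_pos: [0.4584, -0.2348, 0.0194]
tool_rot: [0.035, -3.141, -0.001]
contact_force: [0.1, -0.8, -0.5]
opening: 0.0857
grip_force: 0.0
t: 4.32
tool_pos: [0.4591, -0.2353, 0.0203]
tool_rot: [-0.035, 3.14, -0.001]
contact_force: [-0.5, 0.9, 6.2]
opening: 0.0232
grip_force: 60.4
```

```bash
python3 -m crank '[{"offset":[0,0,-0.03],"twist":[0,0,0]},{"offset":[0,0,-0.08],"twist":[0,0,0]},{"offset":[0,0.03,-0.12],"twist":[0,0,0]},{"offset":[-0.005,0.08,-0.12],"twist":[0,0,0.5]},{"offset":[-0.01,0.135,-0.12],"twist":[0,0,1]},{"offset":[-0.015,0.19,-0.12],"twist":[0,0,1.5]},{"offset":[-0.02,0.245,-0.12],"twist":[0,0,2]},{"offset":[-0.025,0.3,-0.12],"twist":[0,0,2.5]},{"offset":[-0.03,0.355,-0.12],"twist":[0,0,2.9]},{"offset":[-0.03,0.405,-0.12],"twist":[0,0,2.9]},{"offset":[-0.03,0.435,-0.12],"twist":[0,0,2.9]},{"offset":[-0.03,0.446,-0.12],"twist":[0,0,2.9]},{"offset":[-0.03,0.446,-0.12],"twist":[0,0,2.9]},{"offset":[-0.03,0.446,-0.12],"twist":[0,0,2.9]}]' 0 60
python3 - <<'E'
from h import *
o=get_obs();im=save("wrist","w2");save("scene","s2");print(R.from_rotvec(o["tool_rot"]).as_matrix().round(3))
E
```

```text
t: 6.08
tool_pos: [0.4785, 0.2106, 0.1389]
tool_rot: [-0.047, -3.141, 0.001]
contact_force: [0.5, 0.4, -1.4]
opening: 0.0237
grip_force: 59.5
[[-1.     0.03  -0.001]
 [ 0.03   1.    -0.001]
 [ 0.001 -0.001 -1.   ]]
```

View pics/w2.png

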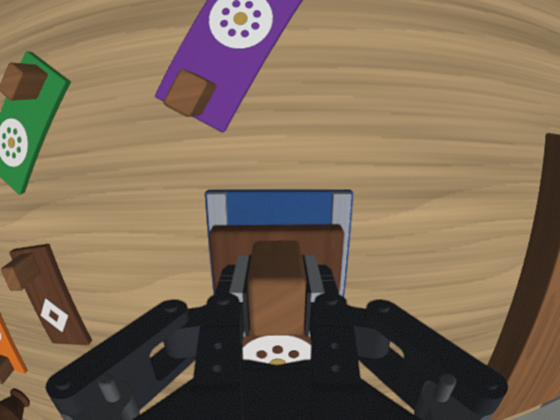

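Wrist view: the board is held level over the press. The bed's front edge shows with inner rail edges at (226,192) and (333,192) and outer edges at (206,192) and (352,192). The board's tail spans (210,227) to (343,227).

```bash
python3 - <<'E'
from h import *
o=get_obs();W=R.from_rotvec(o["tool_rot"]).as_matrix();t=np.array(o["tool_pos"])
for q,z in [((226.5,192),.01),((333,192),.01),((206,191),.018),((352.5,191),.018),((228,224),.01),((332,224),.01),((210,227),.132),((343,227),.132)]: print(q,wat(*q,z,o).round(4))
E
```

```text
(226.5, 192) [0.4705 0.167 ]
(333, 192) [0.4732 0.2598]
(206, 191) [0.4668 0.1506]
(352.5, 191) [0.4705 0.2754]
(228, 224) [0.5002 0.166 ]
(332, 224) [0.503  0.2596]
(210, 227) [0.4561 0.1777]
(343, 227) [0.458  0.2442]
```

```bash
python3 -m crank '[{"offset":[-0.022,0.0012,0.03],"twist":[0,0,0]},{"offset":[-0.022,0.0012,0.07],"twist":[0,0,0]},{"offset":[-0.022,0.0012,0.095],"twist":[0,0,0]},{"offset":[-0.022,0.0012,0.103],"twist":[0,0,0]},{"offset":[-0.022,0.0012,0.107],"twist":[0,0,0]},{"offset":[-0.022,0.0012,0.107],"twist":[0,0,0]}]' 0 60
python3 - <<'E'
from h import *
a=save("wrist","w3");b=save("scene","s3");c=save("top","t3")
save("","m3",np.hstack([cv2.resize(b[150:330,300:480],(400,400)),cv2.resize(c[90:250,90:250],(400,400))]))
E
```

```text
t: 6.92
tool_pos: [0.5015, 0.2123, 0.0334]
tool_rot: [0.045, 3.139, 0.001]
contact_force: [-0.1, 0.3, -2.9]
opening: 0.0233
grip_force: 59.5
```

View pics/m3.png

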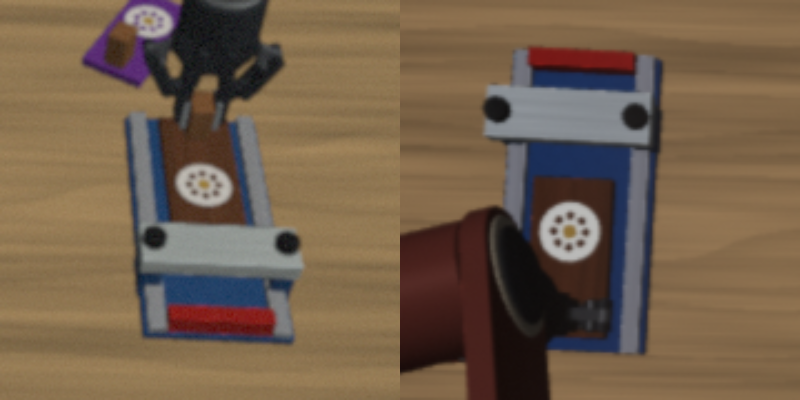

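Both views show the board lined up in the channel with its nose before the bar and medallion at (570,230) in the right half. I'll slide it in.

```bash
python3 -m crank '[{"offset":[-0.01,0,0.001],"twist":[0,0,0]},{"offset":[-0.025,0,0.001],"twist":[0,0,0]},{"offset":[-0.04,0,0.001],"twist":[0,0,0]},{"offset":[-0.055,0,0.001],"twist":[0,0,0]},{"offset":[-0.068,0,0.001],"twist":[0,0,0]},{"offset":[-0.078,0,0.001],"twist":[0,0,0]},{"offset":[-0.086,0,0.001],"twist":[0,0,0]},{"offset":[-0.088,0,0.001],"twist":[0,0,0]},{"offset":[-0.088,0,0.001],"twist":[0,0,0]}]' 0 60 && python3 -m crank '[{"offset":[-0.002,0,0.001],"twist":[0,0,0]},{"offset":[-0.004,0,0.001],"twist":[0,0,0]},{"offset":[-0.006,0,0.001],"twist":[0,0,0]},{"offset":[-0.006,0,0.001],"twist":[0,0,0]}]' 0 60
```

```text
t: 8.2
tool_pos: [0.5884, 0.2098, 0.0312]
tool_rot: [-0.045, -3.141, 0.0]
contact_force: [-0.1, 0.6, -1.7]
opening: 0.0231
grip_force: 59.4
t: 8.7
tool_pos: [0.595, 0.2096, 0.0304]
tool_rot: [0.045, 3.14, 0.0]
contact_force: [0.7, 0.2, -1.2]
opening: 0.0236
grip_force: 59.7
```

No contact yet, so I'll creep on.

```bash
python3 -m crank '[{"offset":[-0.001,0,0],"twist":[0,0,0]},{"offset":[-0.002,0,0],"twist":[0,0,0]},{"offset":[-0.003,0,0],"twist":[0,0,0]},{"offset":[-0.003,0,0],"twist":[0,0,0]}]' 0 60 && python3 -m crank '[{"offset":[-0.001,0,0],"twist":[0,0,0]},{"offset":[-0.002,0,0],"twist":[0,0,0]},{"offset":[-0.002,0,0],"twist":[0,0,0]}]' 0 60
```

```text
t: 9.2
tool_pos: [0.5975, 0.2095, 0.0304]
tool_rot: [-0.045, -3.141, -0.0]
contact_force: [-2.0, 0.2, 0.9]
opening: 0.0232
grip_force: 59.9
t: 9.57
tool_pos: [0.5975, 0.2096, 0.0304]
tool_rot: [-0.045, -3.136, 0.0]
contact_force: [-11.0, -0.3, 7.0]
opening: 0.0228
grip_force: 60.6
```

The nose met the stop at x≈0.5975, as expected (-11 N). I'll relieve the push, release and look.

```bash
python3 -m crank '[{"offset":[0.002,0,0],"twist":[0,0,0]},{"offset":[0.002,0,0],"twist":[0,0,0]}]' 0 20 && python3 -m crank '[{"offset":[0,0,0],"twist":[0,0,0]},{"offset":[0,0,0],"twist":[0,0,0]},{"offset":[0,0,0],"twist":[0,0,0]},{"offset":[0,0,0],"twist":[0,0,0]},{"offset":[0,0,-0.02],"twist":[0,0,0]},{"offset":[0,0,-0.06],"twist":[0,0,0]},{"offset":[0.05,0,-0.1],"twist":[0,0,0]},{"offset":[0.1,0,-0.14],"twist":[0,0,0]},{"offset":[0.1,0,-0.14],"twist":[0,0,0]},{"offset":[0.1,0,-0.14],"twist":[0,0,0]}]' 0.6 20
python3 - <<'E'
from h import *
a=save("wrist","w4");b=save("scene","s4");c=save("top","t4")
save("","m4",np.hstack([cv2.resize(b[150:330,300:480],(400,400)),cv2.resize(c[90:250,90:250],(400,400))]))
E
```

```text
t: 9.82
tool_pos: [0.5975, 0.2095, 0.0304]
tool_rot: [-0.045, -3.141, -0.0]
contact_force: [-2.8, 0.5, 2.1]
opening: 0.0232
grip_force: 59.9
t: 11.08
tool_pos: [0.4981, 0.2124, 0.1714]
tool_rot: [0.045, 3.139, 0.001]
contact_force: [0.5, 0.4, -0.3]
opening: 0.0515
grip_force: 0.0
```

View pics/m4.png

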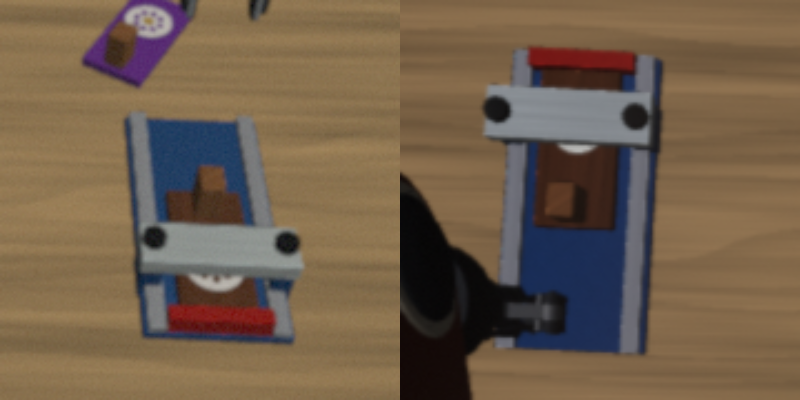

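View pics/w4.png

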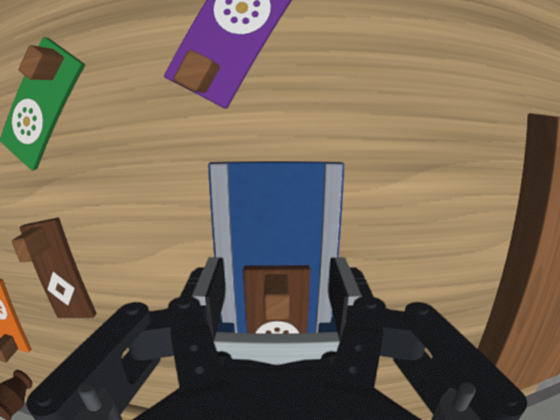

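The board lies flat and central: its tail is at (277,267) in the wrist view and its nose touches the red stop at (580,68) in the top crop. It has been released and the gripper is clear, so I'll hand in.

```bash
python3 -c "
from station import *
print(finish_job())"
```

```text
the job is handed in; nothing more can be done
None
```

The walnut round-medallion board lies flat and centred on the press bed with its nose against the red stop, released; I didn't touch the other boards, and the job is handed in, though no verdict was returned.

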